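Clear the jammed carton from the packing chute

ROBOT

A 7-joint arm with a two-finger parallel gripper is mounted at the origin on the work surface. World frame = base frame: x ahead of the robot, y to its left, z up, the work surface at z = 0. Lengths are in mm, angles in rad, forces in N, time in s.
With the tool pointing down it reaches from about 400 to 875 mm from the base axis. Payload 4.4 kg.
Tool frame: the origin (TCP) lies at the very end of the fingers, on their centre line; the grasp point (between the pads) lies 19 mm behind it; z points along the fingers, y is the line along which they close (so a half turn about z gives the same grasp; the last joint's range is limited). The gripper opens to 85 mm and grips with 20 to 120 N. Pads are 22 mm wide; open, the fingers measure 114 mm over their backs; the gripper's body (76 mm by 85 mm) begins 54 mm behind the grasp point. The pads swing forward as they close: fully open they stand 13 mm farther back than shut.
Start: joints at [-1.401, 0.628, 0.038, 1.517, -0.027, 0.996, -0.02], TCP at [151.828, 632.033, 231.313] pointing down, gripper open.
Joint ranges: [-3.06, 3.06], [-0.37, 2.12], [-1.25, 1.32], [0.18, 2.47], [-1.1, 4.24], [0.23, 1.98], [-2.94, 2.94]. Speed limits (rad/s): [2.57, 2.57, 3.14, 3.14, 3.14, 3.14, 3.14].

INTERFACE

Orientations are given as [roll, pitch, yaw] about the fixed x, y, z axes, in that order (R = Rz(yaw) Ry(pitch) Rx(roll)).
In Python, from cell import read_state, get_image, camera_info, finish_job gives the robot as it stands.
- The arm moves only by the tool play_rows, never from a script. Its argument "deltas" is one flat list of numbers, 7 for each row, row after row: the shift along the tool's x, y, z in mm, then the turn, a rotation vector about the tool's x, y, z in rad, then the opening, from 0 (shut) to 1 (fully open). In form: [dx, dy, dz, ax, ay, az, grip, dx, dy, dz, ax, ay, az, grip, ...]. A call has 1 to 10 rows; each row is the pose to reach, as a shift and turn from the pose commanded when the call began, along the tool's axes at that moment; what a row does not reach only later rows make up. A row lasts 1/8 s, in which the tool goes at most 62.5 mm and 10.7 degrees, less where a joint would pass 70% of its speed; a pose out of reach is approached as far as the arm can. A call with a gripper value outside its range is refused whole. The fingers move at their own pace and stop on an object; the grip force is fixed at half the most. Time passes only in rows, so rows that repeat a pose let the fingers close. It gives the time, the measured TCP pose, the force, the opening and the grip force at its end, in the units of the state.
- read_state(): the state, without advancing time (a new reading comes with each control period).
- get_image(name): name is "scene" or "top"; returns the picture (420x560x3 uint8, red, green, blue); there is no depth.
- camera_info(name): a dict with "fx", "fy", "cx", "cy" (pixels), "T" (4x4, takes a point from camera to world coordinates). Camera axes: x right, y down, z forward; pixel columns grow to the right and rows downward; lengths in mm; the calibration is good to about 2 mm. A picture is of the moment at which its call begins. camera_info takes no time and is no camera call.
- finish_job(): hands the job in; it is judged then, once.
The state is a dict: "clock": time; "qpos": joint angles; "qd": joint speeds; "tau": joint torques, N m; "eef_pos": TCP position; "tool_rot": TCP orientation; "force": force on the tool from outside, world axes, zero at the start; "torque": the same for the moment, N m; "width": finger opening in mm; "gripper_force": force on a finger pad.
Only numpy, scipy, OpenCV 4.12 (cv2) and the standard library are available. Lean on these libraries where they do the work, as an engineer would, in place of code of your own. Each camera call takes 0.05 s, during which the arm holds its last target. There are 200 camera calls.

TASK

A carton has turned crosswise and jammed in the throat of the packing chute, its two ends under the clear cover strips: push it back up the chute until it is clear of the strips, then lift it out and put it down flat on the table. Then take it again by its two ends, so that the fingers fit between the lane's walls, and lay it lengthwise in the straight lane below the throat, flat on the lane's floor between the walls, above the carton already waiting there. Do not drop it, and leave the waiting carton and the other things on the table where they are.

Things in the scene. Friction and masses are not known exactly. Their poses are not given: they have to be found in the camera images.
- chute: Fixed, sloping packing chute of 3 mm aluminium sheet; its frame is tilted with it: y points up the slope (0.28 rad above level), x across, z square to the floor; origin on the floor surface, mid-width, at the throat's foot, where the straight lane begins. It runs along world y within 0.2 rad, low end to the robot's right. Cartons stay where they are left on this slope.
- lane_mid (a point): Middle of the straight lane's floor (chute axes, chute y = -120 mm). The lane runs from chute y = -240 to 0 mm, 56 mm wide inside, walls 40 mm high, open on top, with an end stop 28 mm high at its foot. The table in front of it, towards the robot (0.43 m ahead of its base and 0.1 m to its right), is clear.
- strips_top (a point): Point over the chute's centre line at the upper edge of the two clear cover strips, level with their underside (chute y = 60, z = 50 mm). The 3 mm strips cover the throat's two sides from chute y = -4 to 60 mm, leaving an open slot 44 mm wide along the middle. Throat: y = 0 to 70 mm, between slanting guide walls 50 mm high that widen evenly from 56 to 124 mm inside.
- tray_mid (a point): Middle of the infeed tray's floor (chute axes, chute y = 127 mm). The tray runs on up the slope above the throat, chute y = 70 to 185 mm, 124 mm wide inside, walls 50 mm high, open on top and at its upper end.
- carton_mid (a point): Centre, half-way up, of the jammed carton: closed, rigid, brown, lidded, white label on top; 64 mm long (its x), 46 wide (its y), 44 high (its z), 100 to 200 g. It starts crosswise in the throat (its x across the chute within 0.1 rad, flat on the floor, centre near chute y = 35 mm), both ends some 10 mm under the cover strips, so it cannot be lifted there.
- waiting_mid (a point): Centre of an identical carton waiting lengthwise at the foot of the lane, against the end stop (centre near chute y = -207 mm).
- giftbox_mid (a point): Closed pink gift box, 130 x 220 x 45 mm; loose bystander on the table, this point is its centre, half-way up.
- settray_mid (a point): Open pink gift tray with cosmetics in it, 130 x 200 x 40 mm; loose bystander on the table, this point is its centre, half-way up.
- taperoll_mid (a point): Roll of brown tape lying flat, 96 mm across, 48 mm high, hollow; loose bystander on the table, this point is its centre, half-way up.
- jar_mid (a point): Cream jar with white lid, 60 mm across, 46 mm high; loose bystander on the table, this point is its centre, half-way up.
- scanner_mid (a point): Hand-held bar-code scanner lying down, about 180 x 66 x 40 mm, head towards its +x; loose bystander on the table, this point is its centre, half-way up.
- slimbox_mid (a point): Slim brown carton lying down, 30 x 130 x 30 mm (long along its y); loose bystander on the table, this point is its centre, half-way up.

How it is judged:
By the outcome, as a careful person would: the job done as asked, in the order asked, and still so for the second after the job is handed in, with the robot touching nothing.
It also fails if it takes over 69 s, if anything falls off the work surface, if the arm or the gripper's body presses on something with over 40 N, if the wrist force passes 120 N, or if a joint passes its speed limit or range.

## Working session

There is one attempt and no reset: what is moved stays moved. The work goes in short steps, Python scripts to look and compute and a tool call to move; the robot and the scene stay as the last step left them, time stands still between calls to the robot, and variables do not carry over. Pictures are saved under pics/ and viewed, at most 10 in all, crops included, and the job is handed in when it is done.

Besides the shell and the picture viewer there is one more tool, called after "Call:" in YAML: its name, and indented under it one key for each argument. play_rows: Moves the arm, as the interface text tells. Its arguments: {"type":"object","properties":{"deltas":{"type":"array"}},"required":["deltas"]}

```bash
mkdir -p pics; ls
python3 - <<'E'
from cell import *
import cv2
for n in("scene","top"):
    c=camera_info(n);print(n,c)
    cv2.imwrite(f"pics/{n}0.png",get_image(n)[:,:,::-1])
print(read_state())
E
```

```text
pics
scene {'fx': 431.5466548234624, 'fy': 431.5466548234624, 'cx': 278.83686893972174, 'cy': 204.4024113632018, 'T': array([[-4.64700935e-01,  5.87703707e-01, -6.62312157e-01,
         1.39510274e+03],
       [ 8.85435905e-01,  3.02082592e-01, -3.53198762e-01,
         4.72676762e+02],
       [-7.50324917e-03, -7.50566759e-01, -6.60752027e-01,
         1.04359494e+03],
       [ 0.00000000e+00,  0.00000000e+00,  0.00000000e+00,
         1.00000000e+00]])}
top {'fx': 387.5684979308079, 'fy': 387.5684979308079, 'cx': 280.3268678977584, 'cy': 216.17902387411232, 'T': array([[ 1.37118248e-02, -9.91437923e-01,  1.29856961e-01,
         3.30878624e+02],
       [-9.99770429e-01, -1.57322680e-02, -1.45459296e-02,
        -9.39408714e+00],
       [ 1.64643307e-02, -1.29627698e-01, -9.91426036e-01,
         1.24453864e+03],
       [ 0.00000000e+00,  0.00000000e+00,  0.00000000e+00,
         1.00000000e+00]])}
{'clock': 0.1, 'qpos': array([-1.40080354,  0.62922608,  0.03846903,  1.51826357, -0.02700184,
        0.99634184, -0.01998459]), 'qd': array([-0.00056208, -0.00159289,  0.00017362, -0.00403484, -0.00083713,
        0.0005605 , -0.00111065]), 'tau': array([ 4.50780193e-03, -5.64536369e+01,  1.23060454e+00, -1.93972743e+01,
        1.12584379e-02,  5.40744164e-03,  2.92682512e-05]), 'eef_pos': array([151.69961355, 631.46447488, 230.50078502]), 'tool_rot': array([-3.13987265e+00,  2.88348466e-05,  2.90579476e+00]), 'force': array([ 0.26886686, -0.26117928, -0.08621428]), 'torque': array([ 0.03543467, -0.02110774,  0.00477424]), 'gripper_force': 0.0, 'width': 85.43113029382626}
```

View pics/scene0.png

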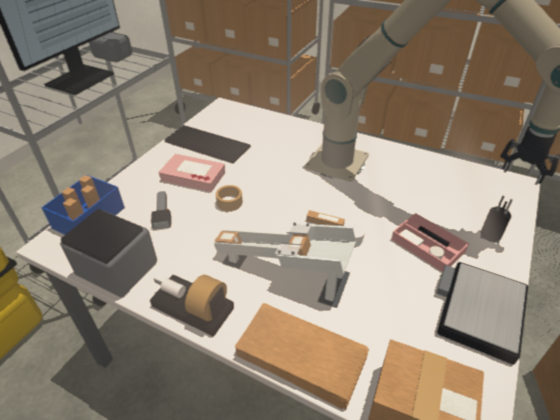

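View pics/top0.png

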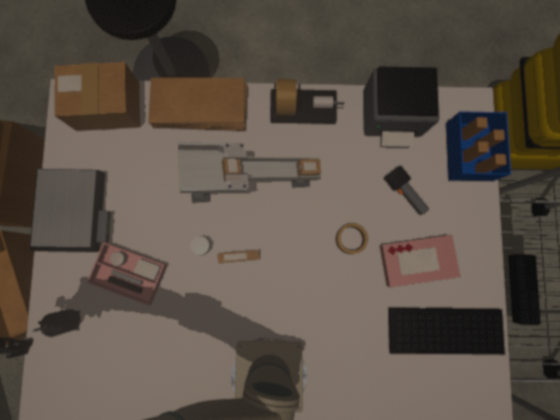

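Scene: chute in the middle at (215–360, 220–300), jammed carton at about (298,243), waiting one at (228,237). Top: chute at (178–320, 143–200), jammed carton (233,166), waiting carton (310,166). I'll enlarge both.

Run:
```python
import cv2,numpy as np
t=cv2.imread("pics/top0.png")[135:209,170:330];s=cv2.imread("pics/scene0.png")[205:308,205:365]
f=lambda a,k:cv2.resize(a,None,fx=k,fy=k,interpolation=cv2.INTER_CUBIC)
o=np.vstack([f(t,4),f(s,4)[:300]]);o=np.vstack([f(t,3.3),f(s,3.3)])
print(o.shape);cv2.imwrite("pics/z.png",o)
```

```text
(584, 528, 3)
```

View pics/z.png

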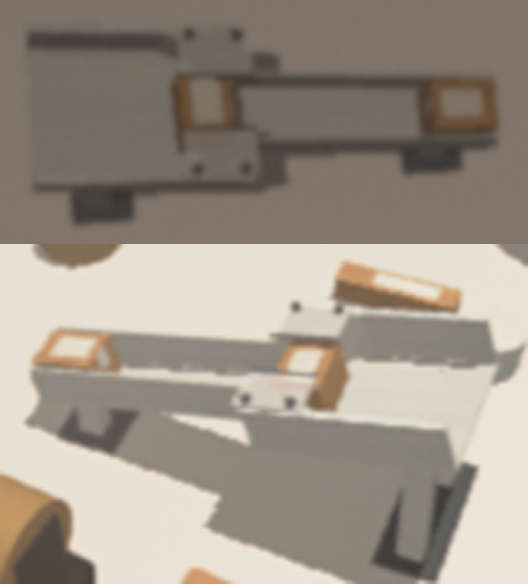

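Zoomed picture (top: chute from above; bottom: scene). Bolts of the strips: top view (190,34),(237,34),(198,168),(246,167), scene view (291,402),(245,398),(338,309),(295,306). Tray's upper wall corners: top (27,32),(33,187); scene (447,430),(490,320). Waiting label near (462,103)/(77,348). The carton lies crosswise with both ends under the strips.

```bash
cat > h.py <<'E'
import cv2,numpy as np
from cell import *
from scipy.spatial.transform import Rotation as Ro
from scipy.optimize import least_squares
def ray(n,p):
    c=camera_info(n);d=c["T"][:3,:3]@[(p[0]-c["cx"])/c["fx"],(p[1]-c["cy"])/c["fy"],1]
    return c["T"][:3,3],d/np.linalg.norm(d)
def tri(pt,ps):
    A=np.zeros((3,3));b=np.zeros(3);L=[ray("top",pt),ray("scene",ps)]
    for o,d in L:
        M=np.eye(3)-np.outer(d,d);A+=M;b+=M@o
    P=np.linalg.solve(A,b);o,d=L[0]
    return P,2*np.linalg.norm((np.eye(3)-np.outer(d,d))@(P-o))
def onplane(n,p,P0,nv):
    o,d=ray(n,p);return o+d*np.dot(P0-o,nv)/np.dot(d,nv)
def proj(n,P):
    c=camera_info(n);q=c["T"][:3,:3].T@(np.asarray(P)-c["T"][:3,3]);return np.array([c["fx"]*q[0]/q[2]+c["cx"],c["fy"]*q[1]/q[2]+c["cy"]])
def white(img,box,minv=0):  # label centroid by brightness (low saturation) mask in box x0,y0,x1,y1
    x0,y0,x1,y1=box;c=img[y0:y1,x0:x1];hsv=cv2.cvtColor(c,cv2.COLOR_BGR2HSV)
    return hsv
def Rchute(yaw): return Ro.from_euler("xz",[0.28,yaw]).as_matrix()
E
python3 - <<'E'
from h import *
T=lambda u,v:((u+.5)/3.3-.5+170,(v+.5)/3.3-.5+135)
S=lambda u,v:((u+.5)/3.3-.5+205,(v-244+.5)/3.3-.5+205)
pairs={"b+x+y":((190,34),(291,402)),"b+x-y":((237,34),(245,398)),"b-x+y":((198,168),(338,309)),"b-x-y":((246,167),(295,306)),
"t+x":((27,32),(447,430)),"t-x":((33,187),(490,320)),"wl":((462,103),(77,348)),"jl":((208,101),(308,358))}
Q={}
for k,(a,b) in pairs.items():
    P,g=tri(T(*a),S(*b));Q[k]=P;print(k,P.round(1),round(g,1))
# fit with t corners (±63.5,185,50), bolts mean (0,28,54), label (0,-207,44)
obs=[("t+x",(63.5,185,50)),("t-x",(-63.5,185,50)),("wl",(0,-207,44))]
bm=np.mean([Q[k] for k in Q if k[0]=="b"],0)
def res(p):
    R=Rchute(p[3]);o=p[:3]
    return np.concatenate([Q[k]-o-R@np.array(m) for k,m in obs]+[bm-o-R@np.array([0,28,54.])])
s=least_squares(res,[600,50,100,0]);print(s.x.round(3));print(res(s.x).reshape(-1,3).round(1))
R=Rchute(s.x[3])
for k in Q: print(k,(R.T@(Q[k]-s.x[:3])).round(1))
E
```

```text
b+x+y [675.3 130.1 167.3] 0.7
b+x-y [679.7  90.  156.3] 0.2
b-x+y [557.1 118.9 167.5] 0.7
b-x-y [561.   78.7 156.8] 0.8
t+x [666.5 263.3 193.4] 1.6
t-x [533.8 251.  193.1] 3.7
wl [ 639.2 -112.7   85. ] 3.8
jl [617.1 115.6 159.2] 4.9
[6.17795e+02 9.44620e+01 9.75790e+01 1.05000e-01]
[[ 2.7 -0.9 -3.4]
 [-3.7  0.1 -3.7]
 [-0.6  2.8  2.4]
 [ 1.7 -2.   4.7]]
b+x+y [60.9 47.6 58.8]
b+x-y [61.1  5.7 59.5]
b-x+y [-57.8  48.8  58.7]
b-x-y [-58.2   7.   59.6]
t+x [ 66.1 182.9  47.1]
t-x [-67.2 184.4  46.3]
wl [  -0.3 -203.6   45.5]
jl [ 1.6 37.3 53.4]
```

```bash
cat >> h.py <<'E'
YAW=0.10;O=np.array([618.5,94.5,98.]);RC=Rchute(YAW)
RT=RC@np.diag([-1,1,-1.])      # tool square to chute floor, closing along chute y
def W(*p): return O+RC@np.array(p,float)
def C(P): return RC.T@(np.asarray(P)-O)
def cur():
    s=read_state();return s,s["eef_pos"],Ro.from_euler("xyz",s["tool_rot"]).as_matrix()
def delta(P,R):
    s,p,r=cur();print("d",(r.T@(P-p)).round(1),"a",Ro.from_matrix(r.T@R).as_rotvec().round(3))
def down(yaw): return Ro.from_euler("xyz",[np.pi,0,yaw]).as_matrix()
def stat():
    s,p,r=cur();print("t",s["clock"],"q",s["qpos"].round(2),"p",p.round(1),"chute",C(p).round(1),"F",s["force"].round(1),"w",round(s["width"],1),s["gripper_force"])
E
python3 -c "
from h import *
delta(W(0,-38,110),RT); print(W(0,-38,110),W(0,-38,12),W(0,88,12))"
```

```text
d [-601.4 -476.2   38.1] a [-0.279  0.047 -0.334]
[625.18077517  27.9150894  193.21458357] [622.47700137  54.8626415   99.03115061] [610.38787492 175.35066619 133.85196233]
```

Call:
play_rows:
  deltas: [-40,-32,-20,0,0,0,0,-80,-64,-30,0,0,0,0,-130,-104,-40,0,0,0,0,-180,-144,-40,0,0,0,0,-230,-184,-40,0,0,0,0,-280,-224,-40,-0.05,0.01,-0.06,0,-330,-264,-40,-0.1,0.02,-0.12,0,-380,-304,-40,-0.15,0.03,-0.18,0,-430,-344,-40,-0.2,0.04,-0.24,0,-480,-384,-40,-0.28,0.047,-0.33,0]

```text
clock: 1.35
eef_pos: [520.8, 157.4, 271.5]
tool_rot: [2.858, 0.001, -3.044]
force: [0.7, 2.2, 0.8]
width: 0.0
gripper_force: 0.0
```

```bash
python3 -c "
from h import *
stat();delta(W(0,-38,110),RT);delta(W(0,-38,12),RT)"
```

```text
t 1.35 q [-0.11  0.43 -0.08  1.81 -0.32  0.9   1.68] p [520.8 157.4 271.5] chute [-91.  117.4 146.8] F [0.7 2.2 0.8] w 0.0 0.0
d [ -91.2 -155.4   36.4] a [ 0.003  0.001 -0.002]
d [ -91.1 -155.7  134.4] a [ 0.003  0.001 -0.002]
```

Call:
play_rows:
  deltas: [-30,-52,10,0,0,0,0,-60,-104,25,0,0,0,0,-91,-155,40,0,0,0,0,-91,-155,60,0,0,0,0,-91,-155,60,0,0,0,0]

```text
clock: 1.98
eef_pos: [621.1, 35.3, 168.5]
tool_rot: [2.86, -0.006, -3.048]
force: [-0.2, 0.4, 0.3]
width: -0.0
gripper_force: 0.0
```

Run:
```python
from h import *
stat();delta(W(0,-38,12),RT)
f=lambda a,k:cv2.resize(a,None,fx=k,fy=k,interpolation=cv2.INTER_CUBIC)
t=get_image("top")[125:215,170:330,::-1];s=get_image("scene")[200:308,205:365,::-1]
cv2.imwrite("pics/a.png",np.vstack([f(t,3),f(s,3)]))
print(proj("top",W(0,-38,85)),proj("scene",W(0,-38,85)),cur()[1])
```

```text
t 1.975 q [ 0.09  0.69 -0.06  1.63 -0.31  0.89  1.91] p [621.1  35.3 168.5] chute [ -3.3 -37.4  84.1] F [-0.2  0.4  0.3] w -0.0 0.0
d [-3.6 -0.7 72.1] a [ 0.002 -0.004 -0.007]
[260.01022675 162.65963987] [270.83095333 229.10155559] [622.52270359  35.78816861 170.99663301]
```

View pics/a.png

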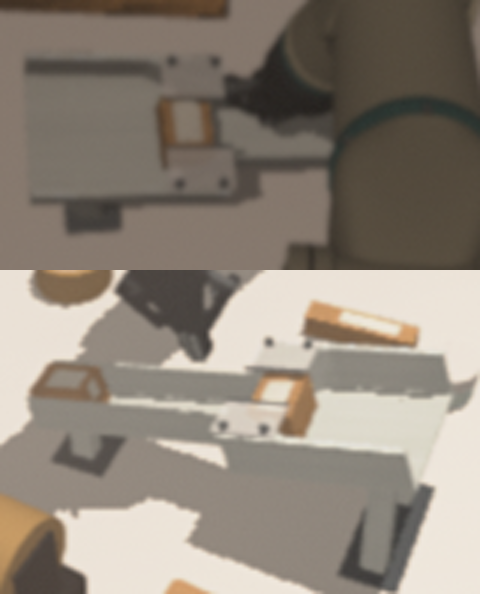

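Picture: the finger tip at scene-zoom (200,357), i.e. full-image pixel (271.7,229), agrees with the forecast (270.8,229.1); it stands over the lane just below the throat, in line with the slot. Descend.

Call:
play_rows:
  deltas: [-3,0,25,0,0,0,0,-3,0,50,0,0,0,0,-3,0,68,0,0,0,0,-3,0,71,0,0,0,0,-3,10,71,0,0,0,0,-3,18,71,0,0,0,0,-3,25,71,0,0,0,0,-3,30,71,0,0,0,0]

```text
clock: 3.08
eef_pos: [621.3, 84.3, 111.3]
tool_rot: [2.861, -0.0, -3.047]
force: [0.3, 0.6, -1.2]
width: 0.1
gripper_force: 0.0
```

```bash
python3 -c "
from h import *
stat();delta(W(0,88,12),RT)"
```

```text
t 3.075 q [ 0.02  0.76 -0.08  1.68 -0.34  0.74  1.88] p [621.3  84.3 111.3] chute [ 1.7 -6.3 15.7] F [ 0.3  0.6 -1.2] w 0.1 0.0
d [ 2.3 94.3  3.7] a [ 0.     0.001 -0.005]
```

Call:
play_rows:
  deltas: [2,6,1,0,0,0,0,2,13,1,0,0,0,0,2,22,1,0,0,0,0,2,31,1,0,0,0,0,2,40,1,0,0,0,0,2,48,1,0,0,0,0]

```text
clock: 3.82
eef_pos: [614.7, 130.3, 123.3]
tool_rot: [2.861, -0.001, -3.047]
force: [0.2, -2.4, 0.9]
width: -0.2
gripper_force: 1.1
```

Run:
```python
from h import *
stat();delta(W(0,90,14),RT)
f=lambda a,k:cv2.resize(a,None,fx=k,fy=k,interpolation=cv2.INTER_CUBIC)
t=get_image("top")[125:215,170:330,::-1];s=get_image("scene")[200:308,205:365,::-1]
cv2.imwrite("pics/b.png",np.vstack([f(t,3),f(s,3)]))
```

```text
t 3.825 q [-0.05  0.74 -0.08  1.69 -0.34  0.74  1.82] p [614.7 130.3 123.3] chute [-0.2 41.5 14.3] F [ 0.2 -2.4  0.9] w -0.2 1.0736468061804771
d [ 0.1 48.5  0.4] a [ 0.     0.001 -0.006]
```

View pics/b.png

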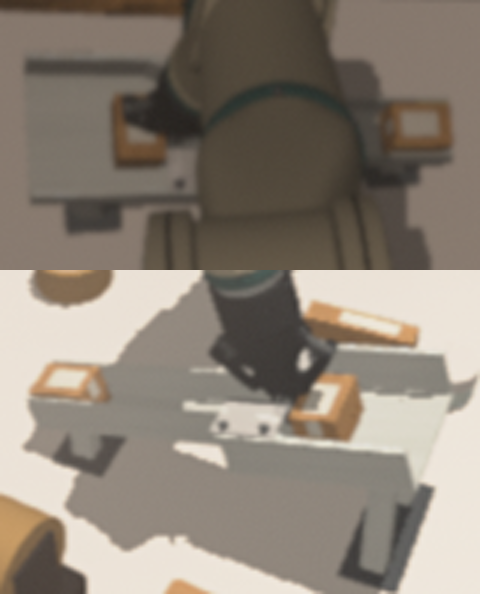

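The carton is moving up straight (scene zoom (325,405)), held square by the fingers. Carry on.

Call:
play_rows:
  deltas: [0,10,0,0,0,0,0,0,20,0,0,0,0,0,0,30,0,0,0,0,0,0,39,0,0,0,0,0,0,47,0,0,0,0,0,0,47,0,0,0,0,0,0,38,0,0,0,0,0,0,33,-25,0,0,0,0,0,33,-60,0,0,0,0,0,-20,-110,0,0,0,0.5]

```text
clock: 5.18
eef_pos: [618.1, 92.8, 219.6]
tool_rot: [2.858, -0.001, -3.041]
force: [0.6, -0.9, -0.4]
width: 17.2
gripper_force: 0.0
```

Call:
play_rows:
  deltas: [0,-50,-40,0,0,0,1,0,-100,-40,0,0,0,1,0,-100,-40,0,0,0,1]

```text
clock: 5.55
eef_pos: [628.2, -25.4, 227.7]
tool_rot: [2.865, -0.003, -3.058]
force: [-0.2, -0.3, -0.8]
width: 71.9
gripper_force: 0.0
```

Run:
```python
from h import *
stat()
f=lambda a,k:cv2.resize(a,None,fx=k,fy=k,interpolation=cv2.INTER_CUBIC)
T=get_image("top")[:,:,::-1];S=get_image("scene")[:,:,::-1]
cv2.imwrite("pics/topc.png",T);cv2.imwrite("pics/scenec.png",S)
cv2.imwrite("pics/c.png",np.vstack([f(T[125:215,170:330],3),f(S[200:308,205:365],3)]))
```

```text
t 5.55 q [ 0.16  0.64 -0.02  1.54 -0.29  1.04  1.95] p [628.2 -25.4 227.7] chute [ -2.3 -79.8 157.9] F [-0.2 -0.3 -0.8] w 71.9 0.0
```

View pics/c.png

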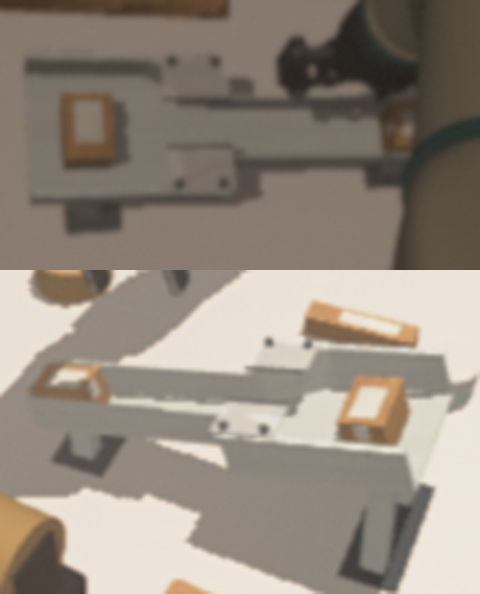

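The carton lies in the tray, clear of the strips: label at zoom (88,121) top and (370,400) scene. I'll measure the label on the plane of the carton's top.

```bash
cat >> h.py <<'E'
def label(n,img,c,P0,nv,half=14):
    x0,y0=int(c[0])-half,int(c[1])-half;k=6
    crop=cv2.resize(img[y0:y0+2*half,x0:x0+2*half],None,fx=k,fy=k,interpolation=cv2.INTER_CUBIC)
    hsv=cv2.cvtColor(crop,cv2.COLOR_BGR2HSV);H,S=hsv[...,0],hsv[...,1]
    br=((S>75)&(H<25)).astype(np.uint8)          # brown shell
    cs,_=cv2.findContours(br,cv2.RETR_CCOMP,cv2.CHAIN_APPROX_NONE)
    cs2,h=cv2.findContours(br,cv2.RETR_CCOMP,cv2.CHAIN_APPROX_NONE)
    hol=[c for c,q in zip(cs2,h[0]) if q[3]>=0]  # label = hole in the brown
    if not hol: print("no hole");return
    L=max(hol,key=cv2.contourArea)[:,0].astype(float)
    L=(L+.5)/k-.5+[x0,y0]
    P=np.array([onplane(n,p,P0,nv) for p in L])
    return P
def rect(P2):
    (c,(w,h),a)=cv2.minAreaRect(P2.astype(np.float32));return np.round(c,1),round(w,1),round(h,1),round(a,1)
E
python3 - <<'E'
from h import *
for n,f,z in(("top","topc",(88,121-0)),("scene","scenec",(370,400))):
    img=cv2.imread(f"pics/{f}.png")
    c=(z[0]/3+170,z[1]/3+125) if n=="top" else (z[0]/3+205,(z[1]-270)/3+200)
    P=label(n,img,c,W(0,0,44),RC[:,2])
    if P is not None: print(n,rect(np.array([C(p)[:2] for p in P])))
delta(W(0,127,95),RT)
E
```

```text
top (array([  5.3, 128.8]), 40.6, 27.1, 0.0)
scene (array([  1. , 126.2]), 43.6, 29.2, 0.3)
d [  0.2 199.7  62.1] a [ 0.001 -0.    -0.009]
```

Call:
play_rows:
  deltas: [-2,60,10,0,0,0,1,-2,120,30,0,0,0,1,-2,175,50,0,0,0,1,-2,200,62,0,0,-0.01,1,-2,200,70,0,0,-0.01,1,-2,200,100,0,0,-0.01,1,-2,200,130,0,0,-0.01,1,-2,200,146,0,0,-0.01,1,-2,200,146,0,0,-0.01,1]

```text
clock: 6.78
eef_pos: [608.2, 213.8, 143.1]
tool_rot: [2.862, -0.001, -3.038]
force: [0.8, 0.7, -0.4]
width: 85.0
gripper_force: 0.0
```

```bash
python3 -c "
from h import *
stat();delta(W(2,127.5,10),RT)"
```

```text
t 6.775 q [-0.19  0.72 -0.07  1.67 -0.34  0.75  1.68] p [608.2 213.8 143.1] chute [  1.6 127.5  10.3] F [ 0.8  0.7 -0.4] w 85.0 0.0
d [-0.4 -0.   0.3] a [-0.    -0.002  0.003]
```

Call:
play_rows:
  deltas: [0,0,0,0,0,0,0,0,0,0,0,0,0,0,0,0,0,0,0,0,0,0,0,0,0,0,0,0,0,0,0,0,0,0,0,0,0,-10,0,0,0,0,0,0,-30,0,0,0,0,0,0,-55,0,0,0,0,0,0,-80,0,0,0,0,0,0,-100,0,0,0,0]

```text
clock: 8.02
eef_pos: [611.4, 186.4, 241.4]
tool_rot: [2.861, 0.002, -3.038]
force: [0.1, -0.3, -0.7]
width: 45.2
gripper_force: 62.1
```

```bash
python3 -c "
from h import *
stat();print(cur()[0]['tool_rot'])
for yaw in (0,np.pi/2,-np.pi/2,np.pi-.1): delta(np.array([430,-100,120]),down(yaw))"
```

```text
t 8.025 q [-0.16  0.6  -0.05  1.59 -0.31  0.95  1.66] p [611.4 186.4 241.4] chute [  2.1 128.2 112.4] F [ 0.1 -0.3 -0.7] w 45.2 62.10589528083801
[ 2.86149651e+00  1.73492798e-03 -3.03797864e+00]
d [ 210.2 -289.2   42.8] a [ 0.019  0.424 -3.009]
d [ 210.2 -289.2   42.8] a [ 0.213 -0.233  1.663]
d [ 210.2 -289.2   42.8] a [ 0.227  0.207 -1.457]
d [ 210.2 -289.2   42.8] a [ 0.279 -0.027  0.203]
```

Call:
play_rows:
  deltas: [25,-20,2,0.02,-0.02,0.16,0,50,-45,2,0.04,-0.05,0.33,0,75,-80,2,0.06,-0.07,0.5,0,100,-115,2,0.09,-0.09,0.67,0,125,-150,5,0.11,-0.12,0.83,0,150,-190,12,0.13,-0.14,1.0,0,170,-225,20,0.15,-0.16,1.16,0,190,-260,30,0.17,-0.19,1.33,0,210,-289,40,0.19,-0.21,1.5,0,210,-289,43,0.213,-0.233,1.663,0]

```text
clock: 9.28
eef_pos: [428.1, -101.4, 118.3]
tool_rot: [-3.138, 0.001, 1.559]
force: [0.9, 1.1, -1.9]
width: 45.5
gripper_force: 62.0
```

```bash
python3 -c "
from h import *
stat();print(cur()[0]['tool_rot']);delta(np.array([430,-100,60]),down(np.pi/2))"
```

```text
t 9.275 q [-0.16  0.59  0.49  2.2  -0.58  0.49  0.76] p [ 428.1 -101.4  118.3] chute [-209.  -163.5   68.1] F [ 0.9  1.1 -1.9] w 45.5 61.951550245285034
[-3.13834152e+00  5.82274634e-04  1.55922865e+00]
d [ 1.5  2.1 58.3] a [-0.003  0.001 -0.012]
```

Call:
play_rows:
  deltas: [2,2,30,0,0,-0.01,0,2,2,60,0,0,-0.01,0,2,2,85,0,0,-0.01,0,2,2,98,0,0,-0.01,0,2,2,102,0,0,-0.01,0,2,2,103,0,0,-0.01,0,2,2,103,0,0,-0.01,0]

```text
clock: 10.15
eef_pos: [432.6, -97.1, 15.9]
tool_rot: [3.141, -0.0, 1.581]
force: [0.3, -1.2, -1.1]
width: 45.4
gripper_force: 62.1
```

Call:
play_rows:
  deltas: [0,0,2,0,0,0,0,0,0,3,0,0,0,0,0,0,4,0,0,0,0]

```text
clock: 10.52
eef_pos: [432.4, -97.2, 11.7]
tool_rot: [-3.141, -0.0, 1.58]
force: [0.6, -0.1, -3.1]
width: 45.2
gripper_force: 62.1
```

Call:
play_rows:
  deltas: [0,0,1,0,0,0,0,0,0,2,0,0,0,0]

```text
clock: 10.78
eef_pos: [432.3, -97.3, 9.6]
tool_rot: [-3.141, 0.0, 1.58]
force: [-0.4, 0.8, -0.9]
width: 45.4
gripper_force: 62.1
```

Call:
play_rows:
  deltas: [0,0,1,0,0,0,0,0,0,2,0,0,0,0]

```text
clock: 11.02
eef_pos: [432.3, -97.2, 9.4]
tool_rot: [3.14, -0.001, 1.58]
force: [-4.5, 2.3, 36.9]
width: 45.4
gripper_force: 66.7
```

Call:
play_rows:
  deltas: [0,0,-1.5,0,0,0,0,0,0,-1.5,0,0,0,0.7,0,0,-1.5,0,0,0,1,0,0,-1.5,0,0,0,1,0,0,-1.5,0,0,0,1,0,0,-30,0,0,0,1,0,0,-70,0,0,0,1,0,0,-110,0,0,0,1,0,0,-110,0,0,0,1]

```text
clock: 12.15
eef_pos: [433.9, -97.6, 119.7]
tool_rot: [3.137, 0.001, 1.581]
force: [1.1, 0.0, -0.1]
width: 85.5
gripper_force: 0.0
```

Run:
```python
from h import *
stat();delta(np.array([432.3,-97.3,118]),down(np.pi));delta(np.array([432.3,-97.3,118]),down(0))
S=get_image("scene")[:,:,::-1];cv2.imwrite("pics/scened.png",S)
z=np.array([0,0,1.])
c=proj("scene",[432.3,-97.3,44]);print(c)
P=label("scene",S,c,np.array([0,0,44.]),z)
if P is not None: print(rect(P[:,:2]))
cv2.imwrite("pics/d.png",cv2.resize(S[130:310,180:370],None,fx=3,fy=3))
```

```text
t 12.15 q [-0.28  0.63  0.66  2.19 -0.75  0.55  0.96] p [433.9 -97.6 119.7] chute [-202.9 -160.    68.6] F [ 1.1  0.  -0.1] w 85.5 0.0
d [ 0.3 -1.6  1.7] a [ 0.002  0.004 -1.561]
d [ 0.3 -1.6  1.7] a [ 0.004 -0.002  1.581]
[264.51534411 207.92504732]
no hole
```

View pics/d.png

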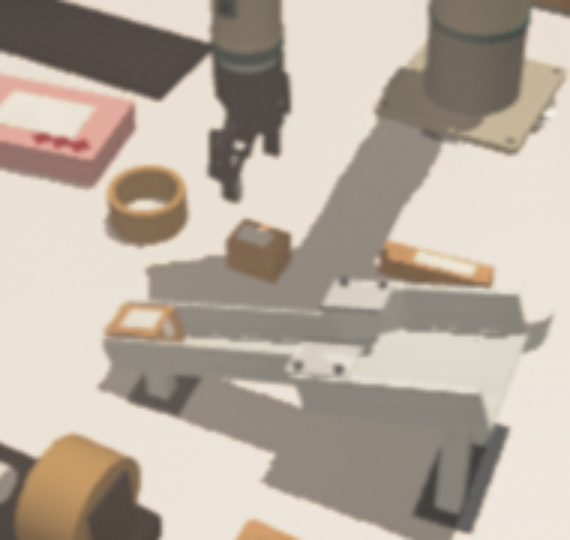

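The carton stands flat on the table at zoom (258,250), label up, where it was released. Turn the tool a quarter and take it by its ends.

Call:
play_rows:
  deltas: [0,-1,0,0,0,-0.18,1,0,-1,0,0,0,-0.36,1,0,-1,0,0,0,-0.54,1,0,-1,0,0,0,-0.72,1,0,-1,0,0,0,-0.9,1,0,-1,0,0,0,-1.08,1,0,-1,0,0,0,-1.25,1,0,-1,0,0,0,-1.42,1,0,-1.5,0,0,0,-1.561,1,0,-1.5,1,0,0,-1.561,1]

```text
clock: 13.45
eef_pos: [430.2, -97.1, 115.9]
tool_rot: [3.14, -0.002, 3.14]
force: [0.2, -0.3, 0.2]
width: 85.6
gripper_force: 0.0
```

Run:
```python
from h import *
stat();delta(np.array([432.3,-97.3,10]),down(np.pi+0.01))
S=get_image("scene")[:,:,::-1];cv2.imwrite("pics/scenee.png",S)
c=proj("scene",[432.3,-97.3,44]);x,y=int(c[0]),int(c[1])
k=6;h=cv2.cvtColor(cv2.resize(S[y-18:y+22,x-22:x+22],None,fx=k,fy=k,interpolation=cv2.INTER_CUBIC),cv2.COLOR_BGR2HSV)
# whole carton outline by colour: print silhouette box against forecast for this pose
m=((h[...,1]>75)&(h[...,0]<25)).astype(np.uint8)
n,l,st,_=cv2.connectedComponentsWithStats(m);i=1+st[1:,4].argmax();b=st[i][:4]/k
print("box",(b[:2]+[x-22,y-18]).round(1),b[2:].round(1))
Q=np.array([proj("scene",[432.3+a,-97.3+d,z]) for a in(-23,23) for d in(-32,32) for z in(0,44)])
print("forecast",Q.min(0).round(1),np.ptp(Q,axis=0).round(1))
```

```text
t 13.45 q [ 0.01  0.55  0.21  2.19 -0.28  0.42  2.01] p [430.2 -97.1 115.9] chute [-206.5 -160.2   64.7] F [ 0.2 -0.3  0.2] w 85.6 0.0
d [ -2.3  -0.4 105.9] a [ 0.001 -0.002 -0.012]
box [255.7 203.3] [21.  20.7]
forecast [253.2 201.3] [22.7 22.8]
```

Call:
play_rows:
  deltas: [-2,1,25,0,0,-0.01,1,-2,1,50,0,0,-0.01,1,-2,1,75,0,0,-0.01,1,-2,1,95,0,0,-0.01,1,-2,1,105,0,0,-0.01,1,-2,1,105,0,0,-0.01,1,-2,1,105,0,0,-0.01,0.5,-2,1,105,0,0,-0.01,0,-2,1,105,0,0,-0.01,0,-2,1,105,0,0,-0.01,0]

```text
clock: 14.75
eef_pos: [433.0, -96.3, 12.3]
tool_rot: [3.141, 0.001, -3.132]
force: [0.0, -0.1, 6.4]
width: 63.1
gripper_force: 66.3
```

Call:
play_rows:
  deltas: [0,0,0,0,0,0,0,0,0,-2,0,0,0,0,0,0,-20,0,0,0,0,0,0,-60,0,0,0,0,0,0,-110,0,0,0,0,0,0,-160,0,0,0,0,0,0,-160,0,0,0,0]

```text
clock: 15.62
eef_pos: [434.8, -96.8, 174.4]
tool_rot: [-3.14, 0.006, -3.131]
force: [0.8, 0.8, -1.4]
width: 63.3
gripper_force: 66.5
```

```bash
python3 -c "
from h import *
stat();print(cur()[0]['tool_rot']);delta(W(0,-100,90),RT)"
```

```text
t 15.625 q [-0.37  0.54  0.76  2.15 -0.61  0.68  2.4 ] p [434.8 -96.8 174.4] chute [-201.9 -144.2  121. ] F [ 0.8  0.8 -1.4] w 63.3 66.52994155883789
[-3.14031913  0.00582177 -3.13118702]
d [-196.4   68.9   18.6] a [-0.281  0.018 -0.088]
```

Call:
play_rows:
  deltas: [-25,10,0,-0.03,0,-0.01,0,-50,20,0,-0.07,0,-0.02,0,-75,30,0,-0.11,0.01,-0.03,0,-100,40,0,-0.15,0.01,-0.05,0,-125,48,0,-0.19,0.01,-0.06,0,-150,56,0,-0.23,0.015,-0.07,0,-175,64,0,-0.26,0.018,-0.08,0,-197,69,8,-0.281,0.018,-0.088,0,-197,69,16,-0.281,0.018,-0.088,0,-197,69,16,-0.281,0.018,-0.088,0]

```text
clock: 16.88
eef_pos: [627.1, -25.4, 153.8]
tool_rot: [2.859, -0.01, -3.043]
force: [-0.5, 0.1, -1.3]
width: 63.2
gripper_force: 66.4
```

```bash
python3 -c "
from h import *
stat();print(cur()[0]['tool_rot']);delta(W(0,-100,56),RT);delta(W(0,-100,13),RT)"
```

```text
t 16.875 q [-0.17  0.8   0.56  1.61 -0.75  1.09  2.39] p [627.1 -25.4 153.8] chute [  -3.4 -100.1   86.8] F [-0.5  0.1 -1.3] w 63.2 66.37512803077698
[ 2.85934909 -0.01012165 -3.04330171]
d [-3.7  0.1 30.8] a [ 0.002 -0.009 -0.004]
d [-4.1 -0.  73.8] a [ 0.002 -0.009 -0.004]
```

Run:
```python
from h import *
for n in("top","scene"):
    im=cv2.GaussianBlur(cv2.imread(f"pics/{n}0.png",0),(0,0),.5).astype(np.float32)
    xs=np.arange(-44,46,2)
    ys=np.arange(-150,-50,4)
    q=np.array([[proj(n,W(x,y,40)) for y in ys] for x in xs],np.float32)
    v=cv2.remap(im,q[...,0],q[...,1],cv2.INTER_LINEAR)
    a=v[:,:12].mean(1);b=v[:,13:].mean(1)
    print(n,[(int(x),int(i),int(j)) for x,i,j in zip(xs,a,b)])
S=get_image("scene")[:,:,::-1];cv2.imwrite("pics/e.png",cv2.resize(S[195:300,215:345],None,fx=5,fy=5,interpolation=cv2.INTER_CUBIC))
```

```text
top [(-44, 86, 89), (-42, 78, 80), (-40, 72, 73), (-38, 69, 70), (-36, 72, 71), (-34, 77, 75), (-32, 85, 83), (-30, 93, 91), (-28, 101, 100), (-26, 106, 105), (-24, 108, 108), (-22, 109, 109), (-20, 110, 110), (-18, 110, 110), (-16, 110, 110), (-14, 110, 109), (-12, 110, 109), (-10, 110, 109), (-8, 109, 109), (-6, 109, 109), (-4, 109, 108), (-2, 109, 108), (0, 109, 108), (2, 109, 109), (4, 109, 109), (6, 109, 109), (8, 109, 109), (10, 107, 109), (12, 105, 108), (14, 100, 104), (16, 92, 97), (18, 83, 87), (20, 76, 78), (22, 73, 73), (24, 73, 72), (26, 81, 78), (28, 90, 86), (30, 100, 97), (32, 107, 105), (34, 113, 112), (36, 115, 115), (38, 116, 116), (40, 117, 117), (42, 117, 117), (44, 117, 117)]
scene [(-44, 225, 225), (-42, 224, 225), (-40, 223, 224), (-38, 220, 221), (-36, 215, 216), (-34, 204, 205), (-32, 189, 190), (-30, 171, 172), (-28, 156, 156), (-26, 145, 145), (-24, 139, 139), (-22, 137, 136), (-20, 136, 136), (-18, 137, 136), (-16, 137, 136), (-14, 137, 136), (-12, 137, 136), (-10, 137, 136), (-8, 137, 135), (-6, 136, 135), (-4, 136, 135), (-2, 136, 135), (0, 136, 135), (2, 136, 136), (4, 136, 137), (6, 137, 139), (8, 139, 142), (10, 143, 148), (12, 151, 157), (14, 163, 170), (16, 176, 187), (18, 189, 200), (20, 196, 207), (22, 197, 208), (24, 194, 203), (26, 185, 192), (28, 171, 176), (30, 157, 159), (32, 146, 147), (34, 140, 139), (36, 137, 136), (38, 136, 135), (40, 136, 135), (42, 136, 135), (44, 136, 135)]
```

View pics/e.png

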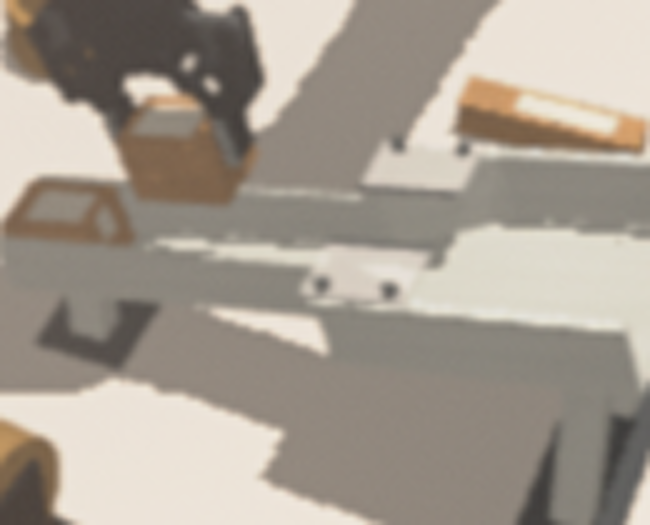

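The carton hangs level with the slope above the lane (zoom (180,155)), waiting one undisturbed at (70,210). Wall edges in the profile fall at -31 and +28, as they must, so the lane centre is good to about 1 mm.

Call:
play_rows:
  deltas: [-3.5,0,10,0,-0.009,-0.004,0,-3.5,0,20,0,-0.009,-0.004,0,-3.5,0,28,0,-0.009,-0.004,0,-3.5,0,32,0,-0.009,-0.004,0,-3.5,0,32,0,-0.009,-0.004,0]

```text
clock: 17.55
eef_pos: [631.4, -16.0, 124.6]
tool_rot: [2.86, 0.003, -3.041]
force: [0.4, 0.5, -1.6]
width: 63.1
gripper_force: 66.4
```

```bash
python3 -c "
from h import *
stat();delta(W(0,-100,13),RT)"
```

```text
t 17.55 q [-0.17  0.83  0.53  1.63 -0.79  1.02  2.42] p [631.4 -16.  124.6] chute [  1.8 -99.6  56.3] F [ 0.4  0.5 -1.6] w 63.1 66.36822581291199
d [ 1.9 -0.5 43.3] a [0.002 0.003 0.002]
```

Call:
play_rows:
  deltas: [1.8,0,3,0,0.002,0,0,1.8,0,10,0,0.002,0,0,1.8,0,17,0,0.002,0,0,1.8,0,24,0,0.002,0,0,1.8,0,30,0,0.002,0,0,1.8,0,30,0,0.002,0,0]

```text
clock: 18.3
eef_pos: [628.7, -7.7, 95.4]
tool_rot: [2.86, 0.001, -3.04]
force: [0.4, 0.4, -1.9]
width: 62.8
gripper_force: 66.4
```

```bash
python3 -c "
from h import *
stat();delta(W(0,-100,13),RT)"
```

```text
t 18.3 q [-0.17  0.86  0.51  1.66 -0.82  0.97  2.44] p [628.7  -7.7  95.4] chute [ -0.  -99.5  25.9] F [ 0.4  0.4 -1.9] w 62.8 66.36842250823975
d [-0.  -0.6 12.9] a [0.002 0.001 0.002]
```

Inside the walls with no side force; down slowly to the floor.

Call:
play_rows:
  deltas: [0,0,4,0,0,0,0,0,0,8,0,0,0,0,0,0,10,0,0,0,0,0,0,11,0,0,0,0]

```text
clock: 18.8
eef_pos: [628.8, -5.0, 85.3]
tool_rot: [2.86, 0.002, -3.041]
force: [-0.8, -0.2, -2.5]
width: 63.2
gripper_force: 66.4
```

Call:
play_rows:
  deltas: [0,0,1,0,0,0,0,0,0,1.5,0,0,0,0]

```text
clock: 19.05
eef_pos: [628.8, -5.0, 85.3]
tool_rot: [2.86, 0.003, -3.041]
force: [-2.2, -0.3, 9.0]
width: 63.2
gripper_force: 67.5
```

Call:
play_rows:
  deltas: [0,0,1,0,0,0,0,0,0,1.5,0,0,0,0]

```text
clock: 19.3
eef_pos: [628.8, -5.0, 85.3]
tool_rot: [2.859, 0.003, -3.041]
force: [-6.0, -1.6, 16.4]
width: 63.3
gripper_force: 68.6
```

Floor contact. Ease off, open, withdraw.

Call:
play_rows:
  deltas: [0,0,-2,0,0,0,0,0,0,-2,0,0,0,0.85,0,0,-2,0,0,0,0.95,0,0,-2,0,0,0,0.95,0,0,-2,0,0,0,0.95,0,0,-2,0,0,0,0.95,0,0,-20,0,0,0,0.95,0,0,-50,0,0,0,0.95,0,0,-90,0,0,0,0.95,0,0,-140,0,0,0,0.95]

```text
clock: 20.55
eef_pos: [632.0, -43.4, 219.0]
tool_rot: [2.86, 0.001, -3.041]
force: [1.0, 0.4, 0.1]
width: 80.9
gripper_force: 0.0
```

Call:
play_rows:
  deltas: [40,0,-20,0,0,0,1,90,0,-20,0,0,0,1,140,0,-20,0,0,0,1,180,0,-20,0,0,0,1,180,0,-20,0,0,0,1]

```text
clock: 21.18
eef_pos: [451.4, -67.5, 237.5]
tool_rot: [2.859, 0.002, -3.044]
force: [1.4, -0.2, 0.2]
width: 85.4
gripper_force: 0.0
```

Run:
```python
from h import *
stat()
S=get_image("scene")[:,:,::-1];T=get_image("top")[:,:,::-1]
for n,I in(("scene",S),("top",T)):
    for y in(-100,-207):
        P=label(n,I,proj(n,W(0,y,44)),W(0,0,44),RC[:,2],12)
        if P is not None: print(n,y,rect(np.array([C(p)[:2] for p in P])))
f=lambda a,k:cv2.resize(a,None,fx=k,fy=k,interpolation=cv2.INTER_CUBIC)
cv2.imwrite("pics/f.png",np.vstack([f(T[135:209,170:330],3.2),f(S[200:308,205:365],3.2)]))
```

```text
t 21.175 q [-0.16  0.48  0.65  1.98 -0.63  1.03  2.52] p [451.4 -67.5 237.5] chute [-182.4 -100.3  174. ] F [ 1.4 -0.2  0.2] w 85.4 0.0
scene -100 (array([  -2.3, -105.6]), 29.6, 43.8, 1.4)
scene -207 (array([  -2.4, -207.9]), 44.2, 30.0, 89.4)
top -100 (array([   1.3, -103. ]), 41.5, 26.2, 89.9)
top -207 (array([   1. , -205.4]), 41.2, 26.4, 89.9)
```

View pics/f.png

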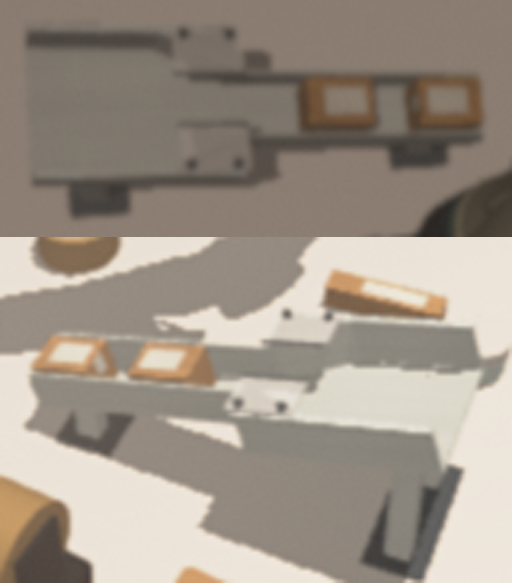

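The carton lies lengthwise and flat in the lane (zoom (345,100) top, (172,360) scene), at the same height and heading as the waiting one, which has not moved. The arm is clear.

```bash
python3 -c "
from cell import *
print(finish_job())"
```

```text
the job is handed in; nothing more can be done
None
```

The carton is out of the throat, was set down flat on the table, and now lies lengthwise and flat in the lane, centred about 104 mm below the throat and above the waiting carton, which did not move; I handed the job in at about 21 s, with nothing dropped and the arm clear.

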